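# Put the long gauge block away and release the locked-out drawer

## Task

Lay the long steel gauge block flat in the open drawer of the small bench unit and let go of it. The drawer is locked out on its slide, so then press down the black release lever on the right of the drawer and push the drawer in past the catch while the lever is down; after that push the drawer fully home without slamming it, and let go. Leave the small square gauge block and the ring gauge where they are.

Things in the scene. Friction and masses are not known exactly. Their poses are not given: they have to be found in the camera images.
- long_block_center (a point): Centre of the long gauge block, a plain ground-steel bar lying flat on the bench: 30 mm along its x, 72 mm along its y, 24 mm high (centre 12 mm up), about 0.4 kg. Loose; grasp across its 30 mm side from above. It has to go in the drawer.
- small_block_center (a point): Centre of a small nearly cubic ground-steel block, 25 x 26 mm, 22 mm high. Loose bystander, to be left alone.
- ring_center (a point): Centre of a steel ring gauge lying flat, 58 mm diameter, 18 mm high. Loose bystander, to be left alone.
- cab: Grey sheet-metal bench unit with one drawer, fixed: 150 mm deep (x), 220 wide (y), 83 high. Origin at the centre of its underside; its mouth is at x = -75 mm and the drawer comes out along -x, towards the robot. A dark steel hold-down rail (24 mm wide, underside 56 mm above the bench) runs back from the mouth at y = -79 mm, in line with the lever.
- drawer_floor (a point): Point on the drawer's steel floor (13 mm above the bench), mid-way across; moves with the drawer. x = direction in which the drawer closes. Inside, the drawer reaches from x = -62 to +69 mm (when locked out the last 13 mm lie under the unit) and from y = -73 to +73 mm; walls end 42 mm above the bench, the front 78 mm.
- drawer_front (a point): Point on the flat outer (robot-side) face of the drawer's front, midway across, 35 mm above the bench; moves with the drawer. x points into the unit. The front is 12 mm thick, 220 mm wide, 6 to 78 mm above the bench, with a finger notch (64 wide, 16 deep) mid-way in its upper edge. When home, it lies against the unit's mouth.
- drawer (a joint): How far the drawer has been pushed in from its locked-out position, in m: 0 = locked out (up to -0.006 pulled farther out), 0.118 = fully home. Friction about 2 N plus 8 N s/m; it stays where it is left. While the lever is up it stops at about 0.001 to 0.002.
- lever_pad (a point): Centre of the top of the release lever's ribbed black thumb pad: 34 mm long (x), 28 mm wide, 55 mm above the bench, right (-y) of the drawer box, 41 mm in front of the unit's mouth when locked out. x points into the unit. Pivot 35 mm towards the robot. A 6 mm high upstand crosses the far end of the pad, at x = +16 to +20 mm, so a finger on the pad can push the drawer in. Later it enters the unit.
- release_lever (a joint): Angle of the sprung release lever in rad: 0 = up (locking), about 0.11 = nose just under the rail (pad centre 4 mm down), 0.22 = stop (pad 8 mm down). At the pad it takes about 3 N to start and 6 N at the stop.
- lever_nose (a point): Upper far edge of the lever's dark steel nose, 64 mm above the bench when up, facing the end of the hold-down rail; it locks the drawer. Once the drawer is pushed in 15 to 25 mm with the lever down, the nose is under the rail, which keeps it down, and the pad can be let go.
Not all that is in view belongs to the job. Leave any brown or purple look-alike of the part that bears long_block_center alone.

How it is judged:
By the outcome, as a careful person would: the job done as asked, in the order asked, and still so for the second after the job is handed in, with the robot touching nothing.
It also fails if it takes over 64 s, if anything falls off the work surface, if the arm or the gripper's body presses on something with over 40 N, if the wrist force passes 120 N, or if a joint passes its speed limit or range.

## Robot

A 6-joint arm with a two-finger parallel gripper is mounted at the origin on a cart in front of the work surface, level with it; the furniture and walls round the work are solid. World frame = base frame: x ahead of the robot, y to its left, z up, the work surface at z = 0. Lengths are in m, angles in rad, forces in N, time in s.
With the tool pointing down it reaches from about 0.25 to 0.775 m from the base axis. Payload 4 kg.
Tool frame: the origin (TCP) lies between the finger pads; the fingertips stand 25 mm ahead of it and the grasp point (between the pads) lies 6 mm ahead of it; z points along the fingers, y is the direction in which the jaws open and shut (so a half turn about z gives the same grasp; the last joint's range is limited). The gripper opens to 94 mm and grips with 3 to 60 N. Pads are 16 mm wide; open, the fingers measure 119 mm over their backs; the gripper's body (75 mm by 177 mm) begins 78 mm behind the grasp point.
Start: joints at [-1.307, 0.087, 1.371, -0, 1.684, -0.103], TCP at [0.197, -0.513, 0.231] pointing down, gripper open.
Joint ranges: [-3.1, 3.1], [-0.76, 2.03], [0.27, 2.55], [-1.08, 4.22], [0.17, 2.65], [-2.57, 2.57]. Speed limits (rad/s): [2.79, 2.79, 3.14, 3.14, 3.14, 3.14].

## Interface

Orientations are given as a 3x3 rotation matrix whose columns are the frame's x, y, z axes.
In Python, from station import r, imaging, close_job gives the robot as it stands. The module is installed in compiled form; this text tells all that it offers.
- The arm moves only by the shell command python3 -m inch 'ROWS'. ROWS is JSON, a list of rows, each an object with "gripper": the finger opening in mm, from 0 to 94; "delta_pos": the shift along the tool's x, y, z in mm, a list of three; "roll": the turn about the tool's z in degrees. A call has 1 to 12 rows; each row shifts and turns the commanded pose from where the row before left it, along the tool's axes as they then stand; what a row does not reach is not made up. A row lasts 1/8 s, in which the tool goes at most 62.5 mm and 10.7 degrees, less where a joint would pass 70% of its speed; a pose out of reach is approached as far as the arm can. A call is refused whole if a number of a shift passes 62.5 or a number of a turn 10.7, either way. A call with a gripper value outside its range is refused whole. The fingers move at their own pace and stop on an object; the grip force is fixed at half the most. Time passes only in rows, so rows that do not move let the fingers close. It gives the time, the measured TCP pose, the force and the opening at its end, in the units of the state.
- r.get_state(): the state, without advancing time (a new reading comes with each control period).
- imaging.read_camera(name): name is "scene" or "top" or "wrist"; returns the picture (384x512x3 uint8, red, green, blue); there is no depth.
- imaging.get_calibration(name): a dict with "fov_y" (degrees; the focal length in pixels is half the picture's height over the tangent of half this angle, whatever the lens; pixels are square), "cx", "cy" (the principal point, pixels), "R" (3x3) and "t" (3): a world point X has camera coordinates R X + t; the wrist camera has in their place "T_tool_cam" (4x4, takes a point from camera to tool coordinates, whose origin is the TCP and whose axes are the flange's). Camera axes: x right, y down, z forward; pixel columns grow to the right and rows downward; lengths in m; the calibration is good to about 2 mm. The wrist camera is an equidistant fisheye: a pixel r from the principal point sees the ray r / f radians off the axis. A picture is of the moment at which its call begins: read the wrist's pose just before it. get_calibration takes no time and is no camera call.
- close_job(): hands the job in, once; it reports no verdict.
The state is a dict: "time": time; "joint_pos": joint angles; "qvel": joint speeds; "tau": joint torques, N m; "eef_pos": TCP position; "ee_rot": TCP orientation; "wrist_force": force on the tool from outside, world axes, zero at the start; "ft_torque": the same for the moment, N m; "finger_gap": finger opening in m.
Only numpy, scipy, OpenCV 4.12 (cv2) and the standard library are available. Lean on these libraries where they do the work, as an engineer would, in place of code of your own. Each camera call takes 0.05 s, during which the arm holds its last target.

## Working session

There is one attempt and no reset: what is moved stays moved. The work goes in short steps, Python scripts to look and compute and a shell command to move; the robot and the scene stay as the last step left them, time stands still between calls to the robot, and variables do not carry over. Pictures are saved under pics/ and viewed, and the job is handed in when it is done.

```bash
mkdir -p pics; python3 - <<'E'
from station import r, imaging
import cv2
s=r.get_state()
for k in s: print(k,s[k])
for n in ["scene","top","wrist"]:
    print(n,imaging.get_calibration(n))
    cv2.imwrite(f"pics/{n}0.png",imaging.read_camera(n)[:,:,::-1])
E
```

```text
time 0.0
joint_pos [-1.30708836e+00  8.79535504e-02  1.37219358e+00  3.12598342e-06
  1.68360153e+00 -1.03104021e-01]
qvel [-0.00065598 -0.000182    0.00098056 -0.00056846 -0.00016799  0.00106233]
tau [-1.31872865e-03 -3.40191185e+01 -3.02424359e+01  7.15901772e-02
  3.32209328e-02 -1.62679712e-04]
eef_pos [ 0.19712259 -0.51295166  0.22933569]
ee_rot [[ 9.33475378e-01  3.58641055e-01 -5.58990568e-04]
 [ 3.58641420e-01 -9.33473083e-01  2.08228350e-03]
 [ 2.24989703e-04 -2.14423755e-03 -9.99997676e-01]]
wrist_force [-0.05195684 -0.45658593  0.07457809]
ft_torque [-0.00235316 -0.01654122 -0.02339422]
finger_gap 0.09380164307044488
scene {'fov_y': 55.65743208070227, 'cx': 255.01249198757893, 'cy': 193.39523019271118, 'R': array([[-0.86811552, -0.4962624 , -0.00995332],
       [-0.27947301,  0.50525962, -0.81646038],
       [ 0.4102076 , -0.70600024, -0.57731567]]), 't': array([0.48880038, 0.1958494 , 0.83652631])}
top {'fov_y': 57.7382079573046, 'cx': 257.57150108755775, 'cy': 196.6097084169433, 'R': array([[-0.02306055, -0.99973273,  0.00163802],
       [-0.97617694,  0.02216355, -0.21584103],
       [ 0.21574704, -0.00657641, -0.97642714]]), 't': array([0.03141716, 0.54483048, 0.78749115])}
wrist {'fov_y': 65.70646984690485, 'cx': 258.13114779742676, 'cy': 192.4872488413229, 'T_tool_cam': array([[-2.78874128e-05, -9.68267171e-01, -2.49917355e-01,
         7.30735381e-02],
       [ 9.99998408e-01, -4.72929688e-04,  1.72070852e-03,
         1.07167574e-03],
       [-1.78429891e-03, -2.49916909e-01,  9.68265643e-01,
        -1.54234196e-01],
       [ 0.00000000e+00,  0.00000000e+00,  0.00000000e+00,
         1.00000000e+00]])}
```

View pics/scene0.png

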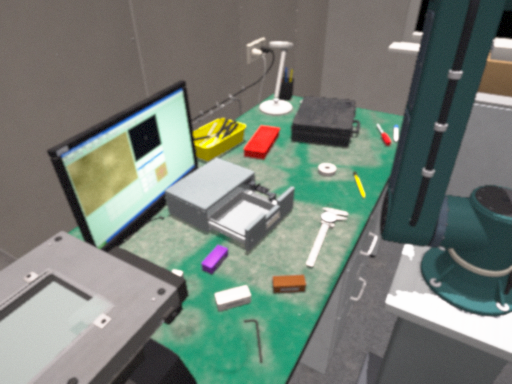

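View pics/top0.png

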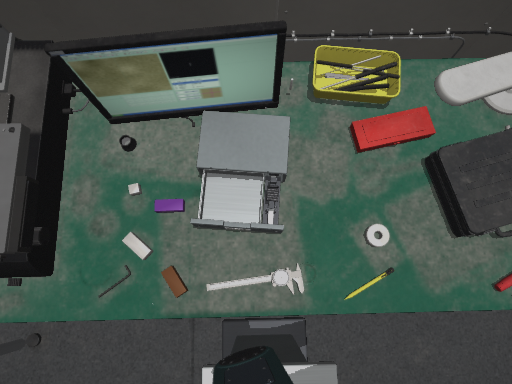

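View pics/wrist0.png

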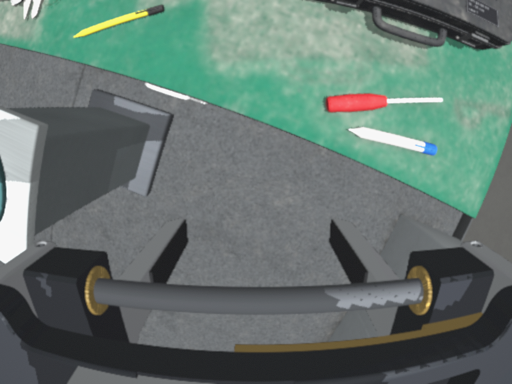

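The top view shows the long white steel block near (137,246), the small block at (134,189), purple and brown look-alikes at (169,206) and (174,281), and the ring at (377,235). The drawer is open at about (235,200), with the lever near (272,205). I'll enlarge these areas.

```bash
python3 - <<'E'
import cv2
a=cv2.imread("pics/top0.png")
cv2.imwrite("pics/c1.png",cv2.resize(a[165:305,90:200],None,fx=5.4,fy=4.2857 if 0 else 5.4,interpolation=cv2.INTER_CUBIC)[:600])
b=a[100:245,180:300]
cv2.imwrite("pics/c2.png",cv2.resize(b,None,fx=4,fy=4,interpolation=cv2.INTER_CUBIC))
E
```

```text
(no output)
```

View pics/c1.png

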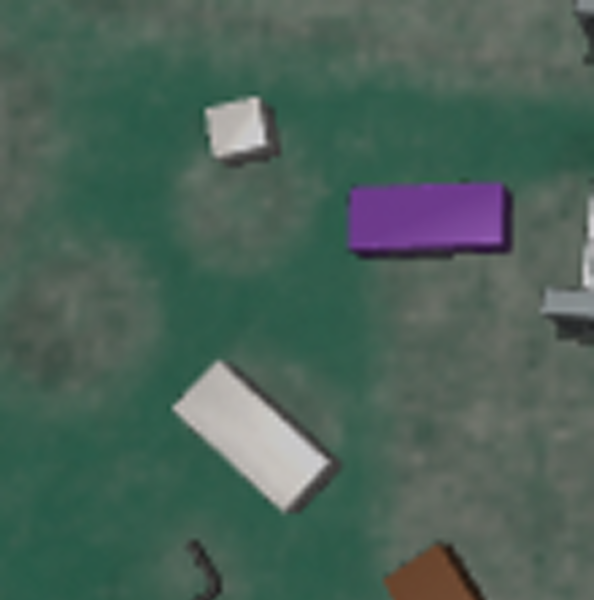

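View pics/c2.png

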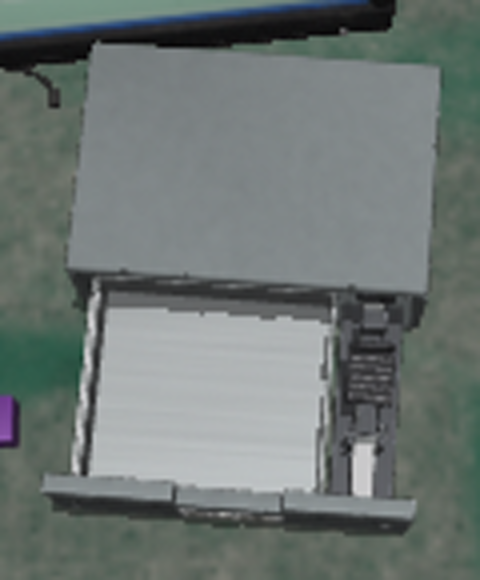

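```bash
cat > h.py <<'E'
from station import r, imaging
import numpy as np, cv2
def ray(n,px,z,st=None):
    c=imaging.get_calibration(n); f=192/np.tan(np.radians(c["fov_y"]/2))
    out=[]
    for u,v in px:
        x=(u-c["cx"])/f;y=(v-c["cy"])/f
        if n=="wrist":
            th=np.hypot(x,y); d=np.array([x/th*np.sin(th),y/th*np.sin(th),np.cos(th)])
            T=c["T_tool_cam"];R=np.array(st["ee_rot"]);p=np.array(st["eef_pos"])
            d=R@T[:3,:3]@d;o=R@T[:3,3]+p
        else:
            d=c["R"].T@np.array([x,y,1]);o=-c["R"].T@c["t"]
        out.append(o+d*(z-o[2])/d[2])
    return np.array(out)
def proj(n,P,st=None):
    c=imaging.get_calibration(n); f=192/np.tan(np.radians(c["fov_y"]/2)); out=[]
    for X in P:
        X=np.array(X)
        if n=="wrist":
            T=c["T_tool_cam"];R=np.array(st["ee_rot"]);p=np.array(st["eef_pos"])
            q=T[:3,:3].T@(R.T@(X-p)-T[:3,3]); rr=np.hypot(q[0],q[1]); k=f*np.arctan2(rr,q[2])/rr
            out.append([c["cx"]+k*q[0],c["cy"]+k*q[1]])
        else:
            q=c["R"]@X+c["t"]; out.append([c["cx"]+f*q[0]/q[2],c["cy"]+f*q[1]/q[2]])
    return np.array(out)
E
python3 - <<'E'
from h import *
np.set_printoptions(precision=4,suppress=True)
b=np.array([(222,360),(333,465),(290,513),(174,407)])/5.4+[90,165]
P=ray("top",b,.024);print("block",P.mean(0));
e=P[1]-P[0]+P[2]-P[3];print(np.degrees(np.arctan2(e[1],e[0])),[np.linalg.norm(P[i]-P[(i+1)%4]) for i in range(4)])
c=np.array([(95,43),(440,67),(427,293),(68,268)])/4+[180,100]
Q=ray("top",c,.083);print("cab",Q.mean(0),Q,[np.linalg.norm(Q[i]-Q[(i+1)%4]) for i in range(4)])
for a,b_ in ((Q[3],Q[0]),(Q[2],Q[1])):print(np.degrees(np.arctan2(*(b_-a)[[1,0]])))
w=Q[3]-Q[2]+Q[0]-Q[1];print("yaxis",np.degrees(np.arctan2(w[1],w[0])))
d=np.array([(43,477),(415,500)])/4+[180,100]
D=ray("top",d,.078);print("front inner top",D, np.linalg.norm(D[0]-D[1]))
s=np.array([(238,129)])/5.4+[90,165];print("small",ray("top",s,.022))
pu=np.array([(430,216),(460,600)])/5.4+[90,165];print("purple,brown",ray("top",pu,.02))
E
```

```text
block [0.4364 0.3176 0.024 ]
-132.14992250083483 [np.float64(0.07212418321645073), np.float64(0.027991084120264693), np.float64(0.07377368721928683), np.float64(0.029524286038317537)]
cab [0.6793 0.0483 0.083 ] [[ 0.7629  0.1485  0.083 ]
 [ 0.7419 -0.0663  0.083 ]
 [ 0.596  -0.0522  0.083 ]
 [ 0.6165  0.1632  0.083 ]] [np.float64(0.21579004771423663), np.float64(0.14661599678098372), np.float64(0.2163718366425082), np.float64(0.14712771659336743)]
-5.747365434684764
-5.520847207112418
yaxis 84.49296403216847
front inner top [[ 0.4906  0.1769  0.078 ]
 [ 0.472  -0.0405  0.078 ]] 0.2181380199046781
small [[0.581  0.3335 0.022 ]]
purple,brown [[0.5374 0.2419 0.02  ]
 [0.3613 0.2229 0.02  ]]
```

```bash
python3 -m inch '[{"gripper":94,"delta_pos":[25,-33,0],"roll":0},{"gripper":94,"delta_pos":[25,-33,0],"roll":0},{"gripper":94,"delta_pos":[25,-33,0],"roll":0},{"gripper":94,"delta_pos":[25,-33,0],"roll":0},{"gripper":94,"delta_pos":[25,-33,0],"roll":0},{"gripper":94,"delta_pos":[25,-33,0],"roll":0},{"gripper":94,"delta_pos":[25,-33,0],"roll":0},{"gripper":94,"delta_pos":[25,-33,0],"roll":0},{"gripper":94,"delta_pos":[25,-33,0],"roll":0},{"gripper":94,"delta_pos":[25,-33,0],"roll":0},{"gripper":94,"delta_pos":[25,-33,0],"roll":0},{"gripper":94,"delta_pos":[25,-33,0],"roll":0}]'; python3 - <<'E'
from station import r,imaging
import cv2
cv2.imwrite("pics/w1.png",imaging.read_camera("wrist")[:,:,::-1])
s=r.get_state();print(s["eef_pos"],s["ee_rot"],s["time"])
E
```

```text
time: 1.65
eef_pos: [0.3352, -0.0348, 0.2303]
ee_rot: [[0.934, 0.358, 0.0], [0.358, -0.934, -0.0], [0.0, 0.0, -1.0]]
wrist_force: [0.6, 0.1, 0.1]
finger_gap: 0.094
[ 0.33594588 -0.03072841  0.23032991] [[ 0.93135351  0.36411473  0.00104711]
 [ 0.36410714 -0.93134672  0.00439016]
 [ 0.00257375 -0.00370753 -0.99998981]] 1.7
```

View pics/w1.png

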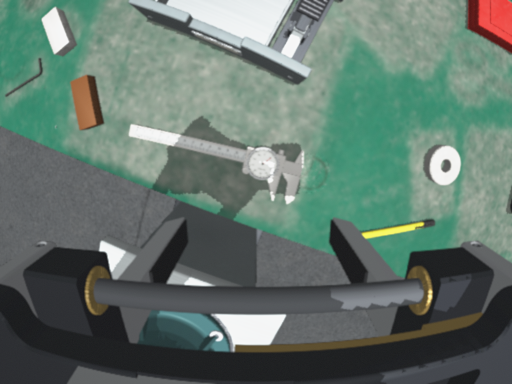

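The wrist view shows the drawer front at the top, the block at (57,30), the brown look-alike at (87,102) and the ring at (443,165). That is consistent with the top view.

```bash
python3 -m inch '[{"gripper":94,"delta_pos":[27,-36,0],"roll":0},{"gripper":94,"delta_pos":[27,-36,0],"roll":0},{"gripper":94,"delta_pos":[27,-36,0],"roll":0},{"gripper":94,"delta_pos":[27,-36,0],"roll":0},{"gripper":94,"delta_pos":[27,-36,0],"roll":0},{"gripper":94,"delta_pos":[27,-36,0],"roll":0},{"gripper":94,"delta_pos":[27,-36,0],"roll":0},{"gripper":94,"delta_pos":[27,-36,0],"roll":0},{"gripper":94,"delta_pos":[0,0,20],"roll":-9},{"gripper":94,"delta_pos":[0,0,20],"roll":-9},{"gripper":94,"delta_pos":[0,0,20],"roll":-9},{"gripper":94,"delta_pos":[0,0,0],"roll":0}]'; python3 - <<'E'
from h import *
s=r.get_state();print(s["eef_pos"],s["ee_rot"],s["time"])
cv2.imwrite("pics/w2.png",imaging.read_camera("wrist")[:,:,::-1])
a=.837;ex=np.array([np.cos(np.radians(48)),np.sin(np.radians(48)),0]);ey=np.array([-ex[1],ex[0],0]);C=np.array([.4364,.3176,.024])
print(proj("wrist",[C+i*.036*ex+j*.015*ey for i,j in((1,1),(1,-1),(-1,-1),(-1,1))],s))
E
```

```text
time: 3.2
eef_pos: [0.4325, 0.3093, 0.1681]
ee_rot: [[0.67, 0.742, -0.004], [0.742, -0.67, -0.003], [-0.005, -0.001, -1.0]]
wrist_force: [-0.4, -0.0, -0.3]
finger_gap: 0.0941
[0.43249735 0.30927623 0.16809393] [[ 0.6702628   0.74211078 -0.00440068]
 [ 0.74210758 -0.67027558 -0.00264316]
 [-0.00491119 -0.00149416 -0.99998682]] 3.2
[[238.93667141 144.10732482]
 [268.83670251 144.01497309]
 [268.39140836 212.35865549]
 [240.03122154 212.38329121]]
```

View pics/w2.png

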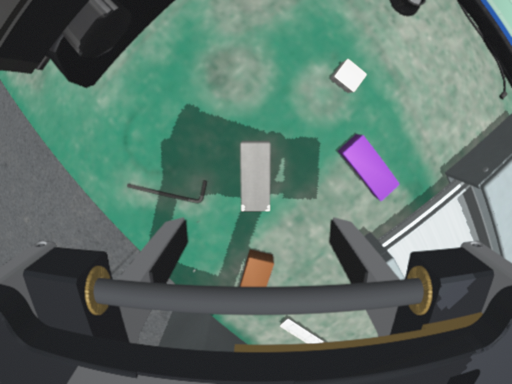

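The block spans about (241–270, 142–211), within 2 px of my prediction. Purple at (368,166) and brown at (258,268) are clear of the fingers. I'll descend with the opening at 60 mm.

```bash
python3 -m inch '[{"gripper":60,"delta_pos":[5,-1,25],"roll":0.2},{"gripper":60,"delta_pos":[5,0,25],"roll":0},{"gripper":60,"delta_pos":[0,0,25],"roll":0},{"gripper":60,"delta_pos":[0,0,25],"roll":0},{"gripper":60,"delta_pos":[0,0,20],"roll":0},{"gripper":60,"delta_pos":[0,0,10],"roll":0},{"gripper":60,"delta_pos":[0,0,7],"roll":0},{"gripper":60,"delta_pos":[0,0,0],"roll":0},{"gripper":60,"delta_pos":[0,0,0],"roll":0}]';  python3 -m inch '[{"gripper":20,"delta_pos":[0,0,0],"roll":0},{"gripper":20,"delta_pos":[0,0,0],"roll":0},{"gripper":20,"delta_pos":[0,0,0],"roll":0},{"gripper":20,"delta_pos":[0,0,0],"roll":0},{"gripper":20,"delta_pos":[0,0,0],"roll":0}]'; python3 - <<'E'
from h import *
s=r.get_state();print(s["eef_pos"],s["finger_gap"])
cv2.imwrite("pics/w3.png",imaging.read_camera("wrist")[:,:,::-1])
E
```

```text
time: 4.38
eef_pos: [0.4402, 0.3185, 0.0344]
ee_rot: [[0.672, 0.741, 0.002], [0.741, -0.672, 0.001], [0.002, 0.001, -1.0]]
wrist_force: [0.3, 0.1, -0.1]
finger_gap: 0.06
time: 5.0
eef_pos: [0.4389, 0.319, 0.0336]
ee_rot: [[0.671, 0.741, -0.001], [0.741, -0.671, 0.001], [0.0, -0.002, -1.0]]
wrist_force: [-3.7, 3.0, 2.6]
finger_gap: 0.0298
[0.43889981 0.31898277 0.03361425] 0.0297815191364789
```

View pics/w3.png

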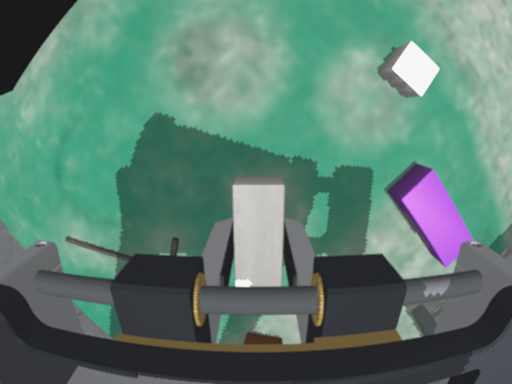

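The block is held between the pads (shown at (233–284, 180–285)) with the opening at 29.8 mm. The fingers are about 5 mm high on it, so I'll regrip lower and then lift.

```bash
python3 -m inch '[{"gripper":38,"delta_pos":[0,0,0],"roll":0},{"gripper":38,"delta_pos":[0,0,2.5],"roll":0},{"gripper":38,"delta_pos":[0,0,2.5],"roll":0},{"gripper":38,"delta_pos":[0,0,0],"roll":0},{"gripper":20,"delta_pos":[0,0,0],"roll":0},{"gripper":20,"delta_pos":[0,0,0],"roll":0},{"gripper":20,"delta_pos":[0,0,0],"roll":0}]';python3 -m inch '[{"gripper":20,"delta_pos":[0,0,-8],"roll":0},{"gripper":20,"delta_pos":[0,0,-20],"roll":0},{"gripper":20,"delta_pos":[0,0,-25],"roll":0},{"gripper":20,"delta_pos":[0,0,-30],"roll":0},{"gripper":20,"delta_pos":[0,0,-30],"roll":0},{"gripper":20,"delta_pos":[0,0,-25],"roll":0},{"gripper":20,"delta_pos":[0,0,0],"roll":0}]'
```

```text
time: 5.92
eef_pos: [0.4393, 0.3183, 0.0283]
ee_rot: [[0.671, 0.741, -0.0], [0.741, -0.671, 0.0], [-0.0, -0.0, -1.0]]
wrist_force: [-1.4, 1.8, -1.4]
finger_gap: 0.03
time: 6.8
eef_pos: [0.4407, 0.3186, 0.1686]
ee_rot: [[0.672, 0.741, 0.004], [0.741, -0.672, 0.002], [0.004, 0.002, -1.0]]
wrist_force: [0.2, 0.8, -5.6]
finger_gap: 0.03
```

```bash
python3 -m inch '[{"gripper":20,"delta_pos":[0,0,0],"roll":-9.1},{"gripper":20,"delta_pos":[0,0,0],"roll":-9.1},{"gripper":20,"delta_pos":[0,0,0],"roll":-9.1},{"gripper":20,"delta_pos":[0,0,0],"roll":-9.1},{"gripper":20,"delta_pos":[-35,18,0],"roll":0},{"gripper":20,"delta_pos":[-35,18,0],"roll":0},{"gripper":20,"delta_pos":[-35,18,0],"roll":0},{"gripper":20,"delta_pos":[-35,18,0],"roll":0},{"gripper":20,"delta_pos":[-35,18,0],"roll":0},{"gripper":20,"delta_pos":[-35,18,0],"roll":0},{"gripper":20,"delta_pos":[-30,15,0],"roll":0},{"gripper":20,"delta_pos":[0,0,0],"roll":0}]'; python3 - <<'E'
from h import *
np.set_printoptions(precision=1,suppress=True)
s=r.get_state();print(s["eef_pos"]*1000,s["ee_rot"][:,1]*1000,s["finger_gap"])
cv2.imwrite("pics/w4.png",imaging.read_camera("wrist")[:,:,::-1])
cv2.imwrite("pics/t4.png",imaging.read_camera("top")[:,:,::-1])
E
```

```text
time: 8.3
eef_pos: [0.5373, 0.0646, 0.164]
ee_rot: [[0.105, 0.995, -0.004], [0.995, -0.105, -0.001], [-0.002, -0.004, -1.0]]
wrist_force: [0.2, 0.5, -5.0]
finger_gap: 0.0297
[537.3  64.6 164. ] [ 994.5 -104.6   -3.7] 0.029719182054522716
```

View pics/w4.png

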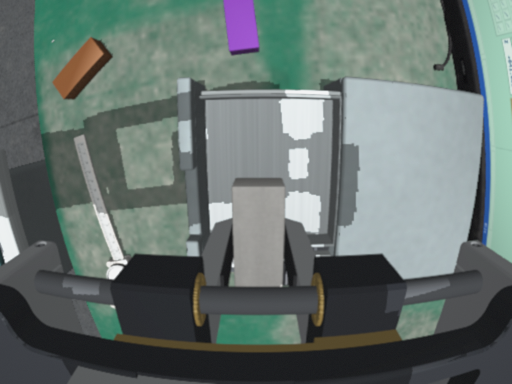

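View pics/t4.png

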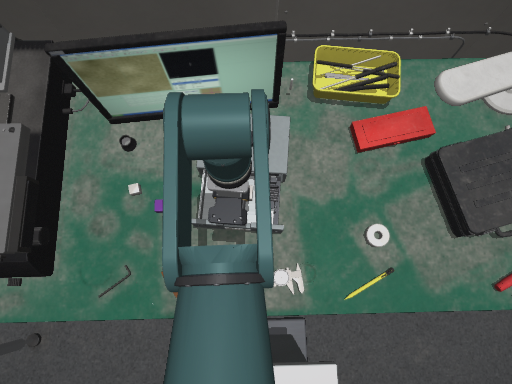

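```bash
python3 - <<'E'
import cv2
a=cv2.imread("pics/w4.png")
cv2.imwrite("pics/w4c.png",cv2.resize(a[65:265,160:360],None,fx=3,fy=3,interpolation=cv2.INTER_CUBIC))
E
```

```text
(no output)
```

View pics/w4c.png

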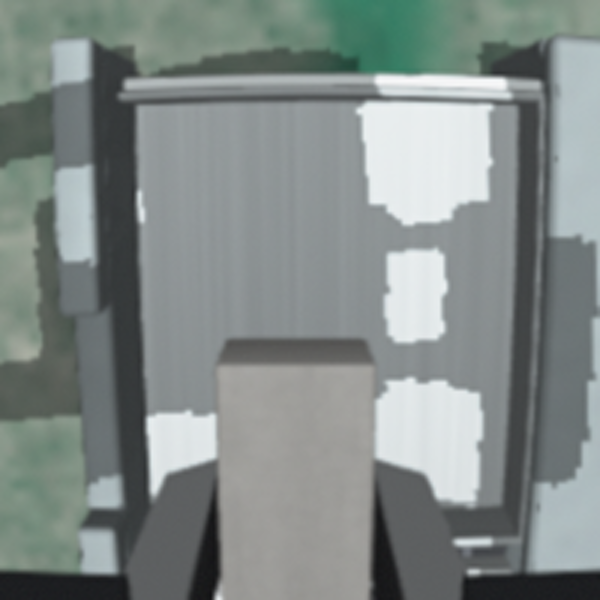

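```bash
python3 - <<'E'
from h import *
np.set_printoptions(precision=1,suppress=True)
s=r.get_state()
a=np.radians(-5.55);ex=np.array([np.cos(a),np.sin(a),0]);ey=np.array([-ex[1],ex[0],0]);cab=np.array([.679,.0483,0])
def L(P):
    return np.array([[(p-cab)@ex,(p-cab)@ey,p[2]] for p in P])*1000
def W(pts,z):
    return L(ray("wrist",np.array(pts)/3+[160,65],z,s))
print("front outer L, inner L",W([(53,40),(93,40)],.078))
print("notch outer edge starts/ends",W([(60,312),(84,512)],.078))
print("cab mouth L, lower",W([(548,40),(522,570)],.083))
print("floor corner front-left",W([(136,102),(145,410)],.013), "expect -193,73")
print("wall top", W([(120,80),(545,80),(120,98)],.042))
print("tcp",L([s["eef_pos"]]))
E
```

```text
front outer L, inner L [[-207.6  110.6   78. ]
 [-196.3  109.8   78. ]]
notch outer edge starts/ends [[-208.    34.7   78. ]
 [-205.2  -25.6   78. ]]
cab mouth L, lower [[-74.2 109.4  83. ]
 [-74.3 -43.1  83. ]]
floor corner front-left [[-196.2   96.3   13. ]
 [-196.6  -12.9   13. ]] expect -193,73
wall top [[-196.   101.6   42. ]
 [ -63.5  102.2   42. ]
 [-196.1   95.9   42. ]]
tcp [[-143.4    4.8  164.5]]
```

The crop shows the front's inner edge at column 93, the cabinet mouth at column 548 and the left wall at rows 80–100. The measured drawer geometry matches the spec to within 3 mm. The tray centre is at about +23 mm in the cabinet's y, because the lever takes the right side. I'll shift and lower.

```bash
python3 -m inch '[{"gripper":20,"delta_pos":[9,4,0],"roll":-0.4},{"gripper":20,"delta_pos":[8,4,0],"roll":0},{"gripper":20,"delta_pos":[0,0,15],"roll":0},{"gripper":20,"delta_pos":[0,0,25],"roll":0},{"gripper":20,"delta_pos":[0,0,25],"roll":0},{"gripper":20,"delta_pos":[0,0,20],"roll":0},{"gripper":20,"delta_pos":[0,0,15],"roll":0},{"gripper":20,"delta_pos":[0,0,10],"roll":0},{"gripper":20,"delta_pos":[0,0,5],"roll":0},{"gripper":20,"delta_pos":[0,0,0],"roll":0},{"gripper":20,"delta_pos":[0,0,0],"roll":0}]'
```

```text
time: 9.78
eef_pos: [0.5481, 0.0832, 0.0523]
ee_rot: [[0.094, 0.996, 0.002], [0.996, -0.094, -0.0], [0.0, 0.002, -1.0]]
wrist_force: [-0.5, -0.4, -5.4]
finger_gap: 0.0296
```

```bash
python3 - <<'E'
from h import *
s=r.get_state();print(s["eef_pos"],s["wrist_force"])
cv2.imwrite("pics/w5.png",imaging.read_camera("wrist")[:,:,::-1])
E
```

```text
[0.54805164 0.08316938 0.05234952] [-0.49803442 -0.35970164 -5.38518649]
```

View pics/w5.png

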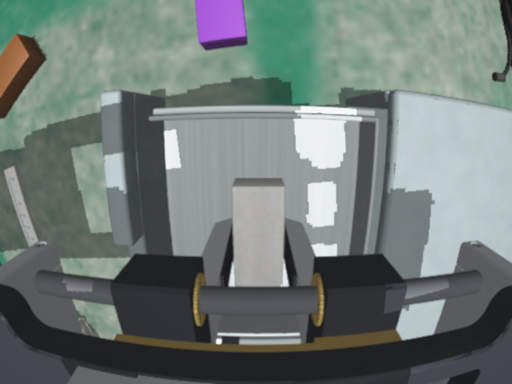

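The block at (233–284, 180–285) sits well between the front and the mouth and clear of the left wall. It has about 10 mm left to go down.

```bash
python3 -m inch '[{"gripper":20,"delta_pos":[0,0,4],"roll":0},{"gripper":20,"delta_pos":[0,0,3],"roll":0},{"gripper":20,"delta_pos":[0,0,1.5],"roll":0},{"gripper":20,"delta_pos":[0,0,1],"roll":0},{"gripper":20,"delta_pos":[0,0,0],"roll":0},{"gripper":20,"delta_pos":[0,0,0],"roll":0}]'
```

```text
time: 10.58
eef_pos: [0.5475, 0.0832, 0.0421]
ee_rot: [[0.094, 0.996, 0.0], [0.996, -0.094, -0.0], [-0.0, 0.0, -1.0]]
wrist_force: [0.4, -0.4, -5.3]
finger_gap: 0.0292
```

```bash
python3 -m inch '[{"gripper":20,"delta_pos":[0,0,0.8],"roll":0},{"gripper":20,"delta_pos":[0,0,0.7],"roll":0},{"gripper":20,"delta_pos":[0,0,0],"roll":0}]'
```

```text
time: 10.95
eef_pos: [0.5476, 0.0832, 0.0413]
ee_rot: [[0.094, 0.996, 0.001], [0.996, -0.094, -0.0], [-0.0, 0.001, -1.0]]
wrist_force: [-0.8, -0.3, 0.5]
finger_gap: 0.0298
```

The wrist load is gone, so the block is resting on the floor. I'll release and rise.

```bash
python3 -m inch '[{"gripper":44,"delta_pos":[0,0,0],"roll":0},{"gripper":44,"delta_pos":[0,0,0],"roll":0},{"gripper":44,"delta_pos":[0,0,-10],"roll":0},{"gripper":44,"delta_pos":[0,0,-25],"roll":0},{"gripper":44,"delta_pos":[0,0,-30],"roll":0},{"gripper":20,"delta_pos":[0,0,-30],"roll":0},{"gripper":0,"delta_pos":[0,0,-25],"roll":0},{"gripper":0,"delta_pos":[0,0,0],"roll":0}]'
python3 - <<'E'
from h import *
s=r.get_state();print(s["eef_pos"],s["wrist_force"])
cv2.imwrite("pics/w6.png",imaging.read_camera("wrist")[:,:,::-1])
E
```

```text
time: 11.95
eef_pos: [0.5492, 0.0833, 0.1639]
ee_rot: [[0.094, 0.996, 0.007], [0.996, -0.094, 0.0], [0.001, 0.007, -1.0]]
wrist_force: [-0.1, 0.1, -0.1]
finger_gap: 0.0173
[0.54917271 0.08327913 0.16387958] [-0.07936976  0.12297668 -0.11832942]
```

View pics/w6.png

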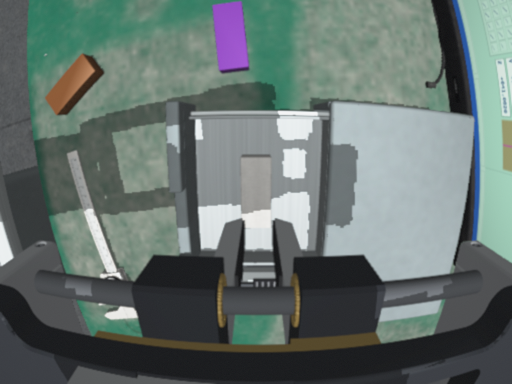

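The block lies flat in the tray at (257,190), square to it and clear of the walls. Next is the lever: I'll locate the pad in the earlier top picture.

```bash
python3 - <<'E'
from h import *
np.set_printoptions(precision=1,suppress=True)
a=np.radians(-5.55);ex=np.array([np.cos(a),np.sin(a),0]);ey=np.array([-ex[1],ex[0],0]);cab=np.array([.679,.0483,0])
P=cab+ex*-.118+ey*-.079
pts=[cab+ex*(-.118+i)+ey*(-.079+j)+np.array([0,0,.055]) for i,j in((0,0),(.017,.014),(.017,-.014),(-.017,-.014),(-.017,.014))]
print(P*1000,(proj("top",pts)-[180,100])*4)
# drawer inner-left wall etc for the offset cab estimate
b=cv2.imread("pics/top0.png")[150:230,250:290]
cv2.imwrite("pics/c3.png",cv2.resize(b,None,fx=7,fy=7,interpolation=cv2.INTER_CUBIC))
print((proj("top",pts)-[250,150])*7)
E
```

```text
[553.9 -18.9   0. ] [[371.7 373.1]
 [350.8 344.6]
 [396.2 347.9]
 [392.9 401.8]
 [347.  398.5]]
[[160.5 302.9]
 [123.9 253.1]
 [203.4 258.8]
 [197.5 353.2]
 [117.3 347.4]]
```

View pics/c3.png

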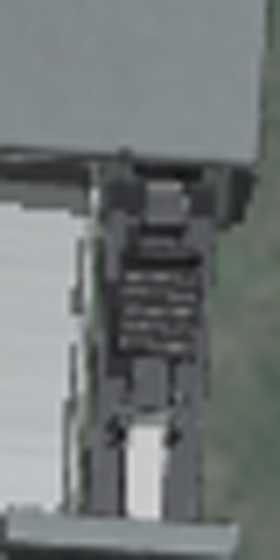

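The ribbed pad centre is at crop (158,305), which agrees with the prediction (160,303). I'll turn the gripper 90° so that only 16 mm lies along the pad's length, and move above the pad.

```bash
python3 -m inch '[{"gripper":0,"delta_pos":[0,0,0],"roll":-10},{"gripper":0,"delta_pos":[0,0,0],"roll":-10},{"gripper":0,"delta_pos":[0,0,0],"roll":-10},{"gripper":0,"delta_pos":[0,0,0],"roll":-10},{"gripper":0,"delta_pos":[0,0,0],"roll":-10},{"gripper":0,"delta_pos":[0,0,0],"roll":-10},{"gripper":0,"delta_pos":[0,0,0],"roll":-10},{"gripper":0,"delta_pos":[0,0,0],"roll":-10},{"gripper":0,"delta_pos":[0,0,0],"roll":-9.9},{"gripper":0,"delta_pos":[-10,-34,10],"roll":0},{"gripper":0,"delta_pos":[-10,-34,20],"roll":0},{"gripper":0,"delta_pos":[-1,-33,20],"roll":0}]'
python3 -m inch '[{"gripper":0,"delta_pos":[0,0,10],"roll":0},{"gripper":0,"delta_pos":[0,0,0],"roll":0}]'
python3 - <<'E'
from h import *
np.set_printoptions(precision=1,suppress=True)
s=r.get_state();
a=np.radians(-5.55);ex=np.array([np.cos(a),np.sin(a),0]);ey=np.array([-ex[1],ex[0],0]);cab=np.array([.679,.0483,0])
p=np.array(s["eef_pos"]);print(s["ee_rot"]*1000,(p-cab)@ex*1000,(p-cab)@ey*1000,p[2])
cv2.imwrite("pics/w7.png",imaging.read_camera("wrist")[:,:,::-1])
cv2.imwrite("pics/s7.png",cv2.resize(imaging.read_camera("scene")[170:270,160:310,::-1],None,fx=5,fy=5,interpolation=cv2.INTER_CUBIC))
E
```

```text
time: 13.5
eef_pos: [0.558, -0.0203, 0.1081]
ee_rot: [[-0.995, 0.095, -0.002], [0.095, 0.995, 0.0], [0.002, -0.0, -1.0]]
wrist_force: [-0.2, 0.4, -0.1]
finger_gap: 0.0005
time: 13.75
eef_pos: [0.5575, -0.0187, 0.0985]
ee_rot: [[-0.995, 0.096, -0.004], [0.096, 0.995, 0.001], [0.004, 0.001, -1.0]]
wrist_force: [0.2, 0.9, 0.1]
finger_gap: 0.0002
[[ -995.4    95.7    -3.7]
 [   95.7   995.4     1.2]
 [    3.8     0.8 -1000. ]] -114.50040344616187 -78.41219200216128 0.0985172335158866
```

View pics/w7.png

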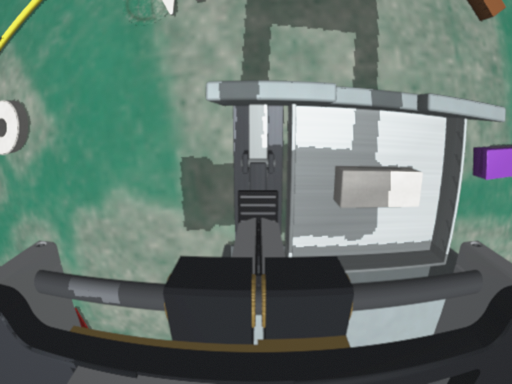

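View pics/s7.png

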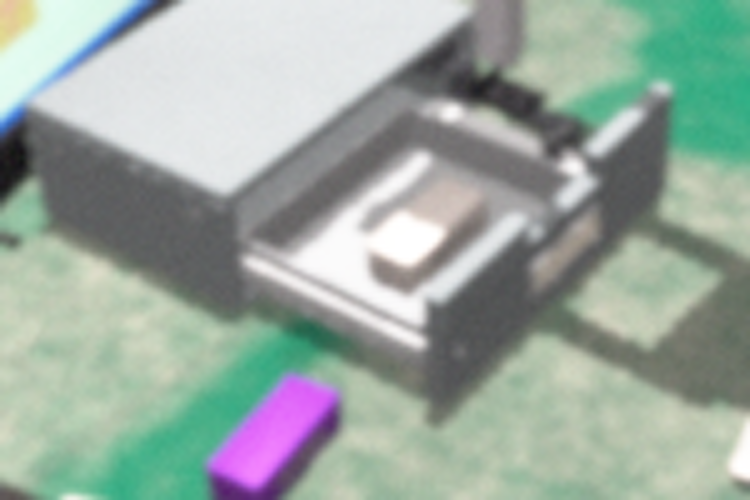

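The wrist view shows the pad ribs at columns 238–279, rows 190–221, with the closed fingers centred at column 258. The scene view shows the block flat in the tray. I'll check the pad's near edge against the prediction.

```bash
python3 - <<'E'
from h import *
np.set_printoptions(precision=1,suppress=True)
s=r.get_state()
a=np.radians(-5.55);ex=np.array([np.cos(a),np.sin(a),0]);ey=np.array([-ex[1],ex[0],0]);cab=np.array([.679,.0483,0])
for px in [(239,191),(278,191)]:
    P=ray("wrist",[px],.055,s)[0];print((P-cab)@ex*1000,(P-cab)@ey*1000)
P=ray("wrist",[(208,83)],.078,s)[0];print("front out",(P-cab)@ex*1000,(P-cab)@ey*1000)
E
```

```text
-133.69931149851973 -92.25545988234249
-133.77151467597713 -65.17735839953845
front out -205.35313133380106 -108.72586957796359
```

```bash
python3 -m inch '[{"gripper":0,"delta_pos":[-2,0,6],"roll":0},{"gripper":0,"delta_pos":[-2,0,6],"roll":0},{"gripper":0,"delta_pos":[0,0,4],"roll":0},{"gripper":0,"delta_pos":[0,0,2],"roll":0},{"gripper":0,"delta_pos":[0,0,2],"roll":0},{"gripper":0,"delta_pos":[0,0,0],"roll":0}]'
python3 -m inch '[{"gripper":0,"delta_pos":[0,0,1.5],"roll":0},{"gripper":0,"delta_pos":[0,0,1.5],"roll":0},{"gripper":0,"delta_pos":[0,0,0],"roll":0}]'
```

```text
time: 14.6
eef_pos: [0.5631, -0.0197, 0.0809]
ee_rot: [[-0.995, 0.096, 0.001], [0.096, 0.995, 0.0], [-0.001, 0.0, -1.0]]
wrist_force: [2.0, 1.1, 2.8]
finger_gap: 0.0009
time: 14.98
eef_pos: [0.5628, -0.0197, 0.0776]
ee_rot: [[-0.995, 0.096, 0.001], [0.096, 0.995, 0.0], [-0.001, 0.0, -1.0]]
wrist_force: [3.0, 1.3, 2.9]
finger_gap: 0.0003
```

```bash
python3 -m inch '[{"gripper":0,"delta_pos":[0,0,1.5],"roll":0},{"gripper":0,"delta_pos":[0,0,1.5],"roll":0},{"gripper":0,"delta_pos":[0,0,0.5],"roll":0},{"gripper":0,"delta_pos":[0,0,0],"roll":0}]'
python3 - <<'E'
from h import *
s=r.get_state();print(s["eef_pos"],s["wrist_force"])
cv2.imwrite("pics/w8.png",imaging.read_camera("wrist")[:,:,::-1])
E
```

```text
time: 15.48
eef_pos: [0.563, -0.0198, 0.0751]
ee_rot: [[-0.995, 0.096, 0.001], [0.096, 0.995, -0.0], [-0.001, -0.0, -1.0]]
wrist_force: [1.8, 1.7, 8.1]
finger_gap: 0.0004
[ 0.56300612 -0.01975054  0.07506072] [1.77336309 1.71774233 8.10895213]
```

View pics/w8.png

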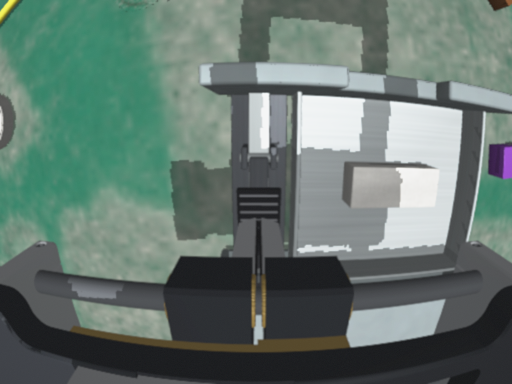

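The lever appears pressed: 8 N at about 5 mm down, ribs at (259,203). Now I'll push in while holding it down.

```bash
python3 -m inch '[{"gripper":0,"delta_pos":[0,0,0.8],"roll":0},{"gripper":0,"delta_pos":[-2,0,0],"roll":0},{"gripper":0,"delta_pos":[-2.5,0,0],"roll":0},{"gripper":0,"delta_pos":[-2.5,0,0],"roll":0},{"gripper":0,"delta_pos":[-2,0,0],"roll":0},{"gripper":0,"delta_pos":[0,0,0],"roll":0}]'
python3 - <<'E'
from h import *
s=r.get_state();print(s["eef_pos"],s["wrist_force"])
cv2.imwrite("pics/w9.png",imaging.read_camera("wrist")[:,:,::-1])
E
```

```text
time: 16.27
eef_pos: [0.5715, -0.0206, 0.0748]
ee_rot: [[-0.995, 0.095, 0.0], [0.095, 0.995, -0.0], [-0.0, -0.0, -1.0]]
wrist_force: [-2.3, 1.9, 10.0]
finger_gap: 0.0004
[ 0.57150966 -0.02056351  0.0748275 ] [-2.26437738  1.85530951 10.03581885]
```

View pics/w9.png

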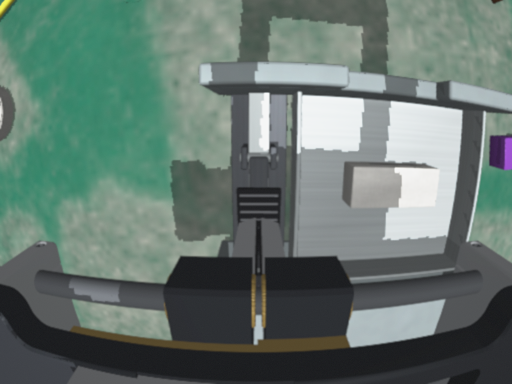

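The drawer moved along with the hand about 8.5 mm and is past the catch, with only 2 N of push. I'll continue to about 20 mm and stop short of the unit's mouth.

```bash
python3 -m inch '[{"gripper":0,"delta_pos":[-2.5,0,0],"roll":0},{"gripper":0,"delta_pos":[-2.5,0,0],"roll":0},{"gripper":0,"delta_pos":[-2.5,0,0],"roll":0},{"gripper":0,"delta_pos":[-2.5,0,0],"roll":0},{"gripper":0,"delta_pos":[-2,0,0],"roll":0},{"gripper":0,"delta_pos":[-1,0,0],"roll":0},{"gripper":0,"delta_pos":[0,0,0],"roll":0}]'
python3 - <<'E'
from h import *
s=r.get_state();print(s["eef_pos"],s["wrist_force"])
a=np.radians(-5.55);ex=np.array([np.cos(a),np.sin(a),0]);ey=np.array([-ex[1],ex[0],0]);cab=np.array([.679,.0483,0])
p=np.array(s["eef_pos"]);print((p-cab)@ex,(p-cab)@ey)
cv2.imwrite("pics/w10.png",imaging.read_camera("wrist")[:,:,::-1])
cv2.imwrite("pics/s10.png",cv2.resize(imaging.read_camera("scene")[150:270,160:310,::-1],None,fx=5,fy=5,interpolation=cv2.INTER_CUBIC))
E
```

```text
time: 17.2
eef_pos: [0.5843, -0.0218, 0.0748]
ee_rot: [[-0.995, 0.095, -0.0], [0.095, 0.995, -0.0], [0.0, -0.0, -1.0]]
wrist_force: [-2.2, 2.2, 10.1]
finger_gap: 0.0006
[ 0.5842637  -0.02179881  0.07480226] [-2.21384821  2.23850105 10.05664124]
-0.08751262899678444 -0.07893255954527176
```

View pics/w10.png

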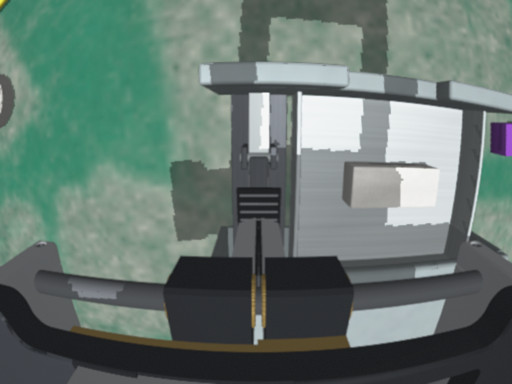

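View pics/s10.png

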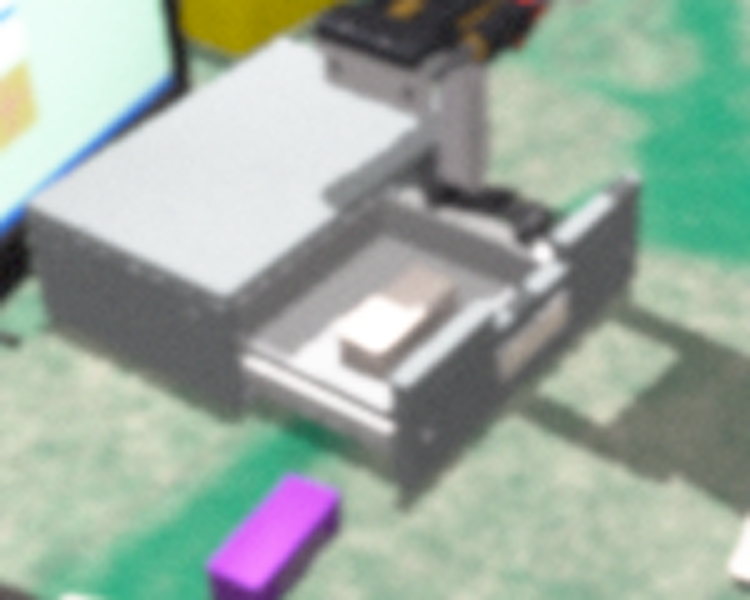

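The drawer followed the hand: in both views the front and tray moved in about 21 mm. I'll push 2.5 mm more for margin, then lift off slowly.

```bash
python3 -m inch '[{"gripper":0,"delta_pos":[-1.5,0,0],"roll":0},{"gripper":0,"delta_pos":[-1,0,0],"roll":0},{"gripper":0,"delta_pos":[0,0,0],"roll":0},{"gripper":0,"delta_pos":[0.5,0,-2],"roll":0},{"gripper":0,"delta_pos":[0.5,0,-3],"roll":0},{"gripper":0,"delta_pos":[0,0,-5],"roll":0},{"gripper":0,"delta_pos":[0,0,-10],"roll":0},{"gripper":0,"delta_pos":[0,0,-20],"roll":0},{"gripper":0,"delta_pos":[0,0,-20],"roll":0},{"gripper":0,"delta_pos":[0,0,0],"roll":0}]'
python3 - <<'E'
from h import *
np.set_printoptions(precision=1,suppress=True)
s=r.get_state();print(s["eef_pos"],s["wrist_force"],s["ee_rot"][:,1])
cv2.imwrite("pics/w11.png",imaging.read_camera("wrist")[:,:,::-1])
a=imaging.read_camera("wrist")[:,:,::-1]
cv2.imwrite("pics/w11c.png",cv2.resize(a[90:260,190:360],None,fx=3.5,fy=3.5,interpolation=cv2.INTER_CUBIC))
E
```

```text
time: 18.55
eef_pos: [0.5865, -0.0224, 0.1347]
ee_rot: [[-0.995, 0.096, 0.002], [0.096, 0.995, -0.001], [-0.002, -0.001, -1.0]]
wrist_force: [-0.2, 0.5, -0.1]
finger_gap: 0.0005
[ 0.6 -0.   0.1] [-0.2  0.5 -0.1] [ 0.1  1.  -0. ]
```

View pics/w11.png

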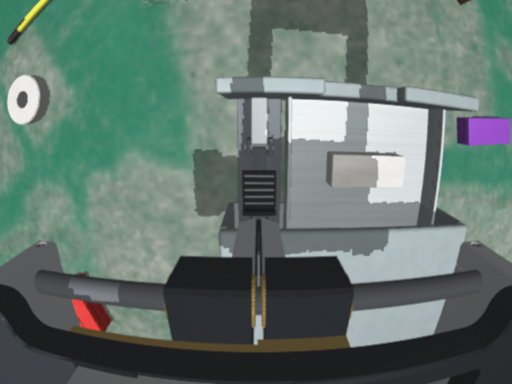

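View pics/w11c.png

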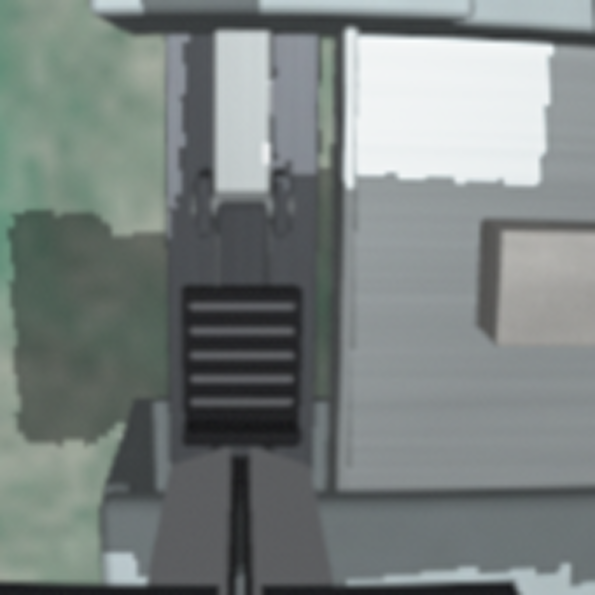

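```bash
python3 - <<'E'
from h import *
np.set_printoptions(precision=1,suppress=True)
s=r.get_state()
a=np.radians(-5.55);ex=np.array([np.cos(a),np.sin(a),0]);ey=np.array([-ex[1],ex[0],0]);cab=np.array([.679,.0483,0]);ez=np.array([0,0,1])
for px in [(217,80),(219,92)]:
    P=ray("wrist",[px],.078,s)[0];print("front top edge",(P-cab)@ex*1000,(P-cab)@ey*1000)
P=ray("wrist",[(222,224)],.083,s)[0];print("mouth",(P-cab)@ex*1000,(P-cab)@ey*1000)
for th in (0,.11,.14,.2):
  for q in (.018,.021):
    piv=-.1164-.003+.0035+q-.035-.0  # pad centre -.1167 at q=-.003
    piv=-.1167+.003+q-.035
    out=[]
    for l,h in((18,0),(51,0),(51,6),(55,6)):
        l/=1000;h/=1000
        x=piv+l*np.cos(th)+h*np.sin(th);z=.055-l*np.sin(th)+h*np.cos(th)
        out.append(proj("wrist",[cab+ex*x+ey*(-.0787-.014)+ez*z],s)[0])
    print(th,q,((np.array(out)-[190,90])*3.5).ravel())
E
```

```text
front top edge -184.4321446261832 -108.83804709988863
front top edge -175.81172836604134 -107.43571783744927
mouth -81.10197617735005 -106.63350679523859
0 0.018 [183.4 295.1 185.1 433.5 183.8 441.7 184.1 458.1]
0 0.021 [183.5 308.1 185.3 445.5 184.  454.1 184.3 470.3]
0.11 0.018 [183.9 293.  186.3 424.8 185.1 435.4 185.4 450.7]
0.11 0.021 [184.  305.9 186.5 436.7 185.3 447.4 185.6 462.6]
0.14 0.018 [184.  292.3 186.6 422.1 185.4 433.2 185.8 448.3]
0.14 0.021 [184.1 305.1 186.8 433.9 185.6 445.2 186.  460.1]
0.2 0.018 [184.2 290.7 187.2 416.3 186.1 428.5 186.5 442.9]
0.2 0.021 [184.4 303.5 187.4 428.  186.2 440.4 186.6 454.7]
```

The pad's near and far edges (rows 287–445 in the crop) fit a drawer travel of about 17–21 mm. The lever is at about 0.11 rad, so it is still held down after release. I'll go round to the outside of the front and check there before pushing.

```bash
python3 -m inch '[{"gripper":0,"delta_pos":[25,15,0],"roll":0},{"gripper":0,"delta_pos":[34,21,0],"roll":0},{"gripper":0,"delta_pos":[34,21,0],"roll":0},{"gripper":0,"delta_pos":[34,21,0],"roll":0},{"gripper":0,"delta_pos":[5,3,0],"roll":0},{"gripper":0,"delta_pos":[0,0,0],"roll":0}]'
python3 - <<'E'
from h import *
s=r.get_state()
a=np.radians(-5.55);ex=np.array([np.cos(a),np.sin(a),0]);ey=np.array([-ex[1],ex[0],0]);cab=np.array([.679,.0483,0])
p=np.array(s["eef_pos"]);print((p-cab)@ex,(p-cab)@ey,p[2])
b=imaging.read_camera("wrist")[:,:,::-1];cv2.imwrite("pics/w12.png",b)
b=imaging.read_camera("scene")[150:270,160:310,::-1]
cv2.imwrite("pics/s12.png",cv2.resize(b,None,fx=5,fy=5,interpolation=cv2.INTER_CUBIC))
E
```

```text
time: 19.4
eef_pos: [0.4622, 0.0711, 0.1325]
ee_rot: [[-0.995, 0.095, -0.001], [0.095, 0.995, -0.001], [0.001, -0.001, -1.0]]
wrist_force: [-0.8, -0.9, -0.5]
finger_gap: 0.0003
-0.2179671407809783 0.0017013779282139055 0.132534830696549
```

View pics/w12.png

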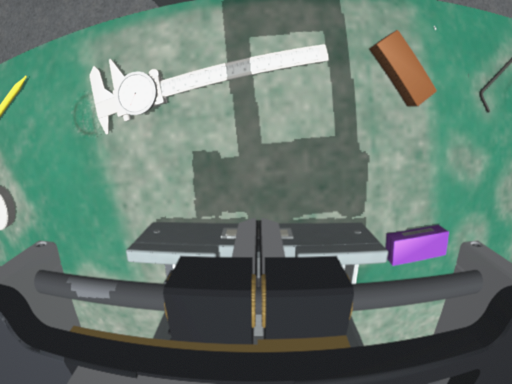

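View pics/s12.png

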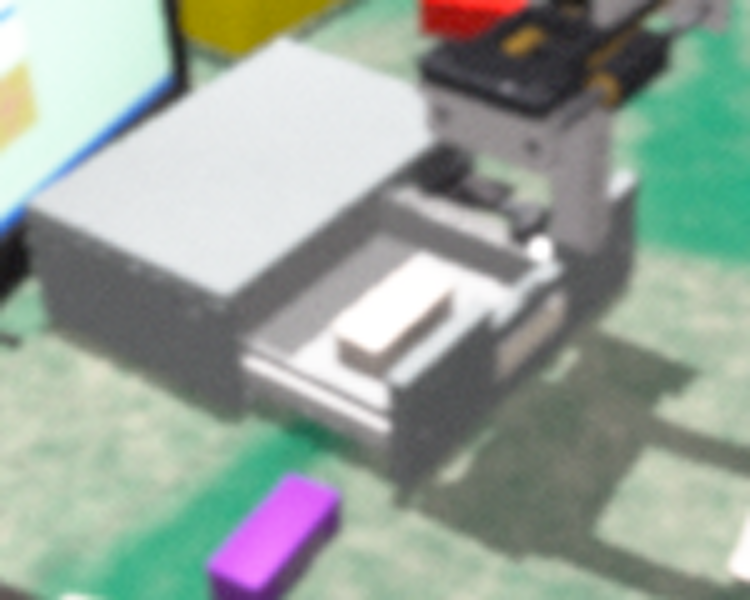

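The fingers are outside the front, centred on it, and the block is flat in the tray. The calipers are well clear. I'll descend in front of the face.

```bash
python3 -m inch '[{"gripper":0,"delta_pos":[0,0,15],"roll":0},{"gripper":0,"delta_pos":[0,0,20],"roll":0},{"gripper":0,"delta_pos":[0,0,20],"roll":0},{"gripper":0,"delta_pos":[0,0,15],"roll":0},{"gripper":0,"delta_pos":[0,0,5],"roll":0},{"gripper":0,"delta_pos":[-8,0,0],"roll":0},{"gripper":0,"delta_pos":[-8,0,0],"roll":0},{"gripper":0,"delta_pos":[-4,0,0],"roll":0},{"gripper":0,"delta_pos":[-3,0,0],"roll":0},{"gripper":0,"delta_pos":[0,0,0],"roll":0}]'
```

```text
time: 20.75
eef_pos: [0.4852, 0.0691, 0.0583]
ee_rot: [[-0.995, 0.095, -0.0], [0.095, 0.995, -0.0], [0.0, -0.0, -1.0]]
wrist_force: [-2.5, 0.6, 1.7]
finger_gap: 0.0005
```

Contact with the front: 2.5 N, about the drawer's own friction. Pushing gently.

```bash
python3 -m inch '[{"gripper":0,"delta_pos":[-2,0,0],"roll":0},{"gripper":0,"delta_pos":[-3,0,0],"roll":0},{"gripper":0,"delta_pos":[-3,0,0],"roll":0},{"gripper":0,"delta_pos":[-3,0,0],"roll":0}]'; python3 - <<'E'
from h import *
cv2.imwrite("pics/s13.png",cv2.resize(imaging.read_camera("scene")[150:270,160:310,::-1],None,fx=5,fy=5,interpolation=cv2.INTER_CUBIC))
E
```

```text
time: 21.25
eef_pos: [0.4963, 0.068, 0.0582]
ee_rot: [[-0.995, 0.096, -0.0], [0.096, 0.995, 0.0], [0.0, 0.0, -1.0]]
wrist_force: [-3.9, 0.6, 3.7]
finger_gap: 0.0002
```

View pics/s13.png

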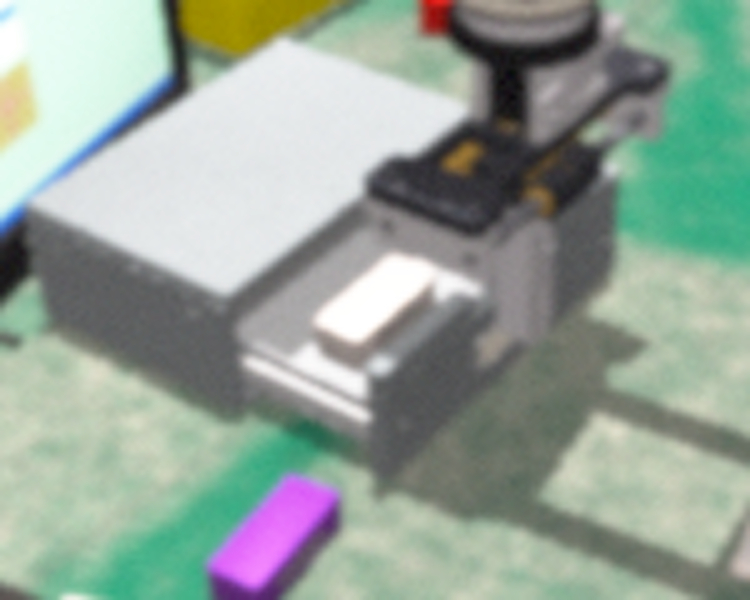

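The drawer moves freely at about 4 N. Roughly 88 mm is left.

```bash
python3 -m inch '[{"gripper":0,"delta_pos":[-4,0,0],"roll":0},{"gripper":0,"delta_pos":[-5,0,0],"roll":0},{"gripper":0,"delta_pos":[-5,0,0],"roll":0},{"gripper":0,"delta_pos":[-5,0,0],"roll":0},{"gripper":0,"delta_pos":[-5,0,0],"roll":0},{"gripper":0,"delta_pos":[-5,0,0],"roll":0},{"gripper":0,"delta_pos":[-5,0,0],"roll":0},{"gripper":0,"delta_pos":[-5,0,0],"roll":0},{"gripper":0,"delta_pos":[-5,0,0],"roll":0},{"gripper":0,"delta_pos":[-5,0,0],"roll":0},{"gripper":0,"delta_pos":[-5,0,0],"roll":0},{"gripper":0,"delta_pos":[-4,0,0],"roll":0}]'
```

```text
time: 22.8
eef_pos: [0.5542, 0.0623, 0.0581]
ee_rot: [[-0.995, 0.096, -0.0], [0.096, 0.995, -0.0], [0.0, -0.0, -1.0]]
wrist_force: [-3.7, 1.0, 1.9]
finger_gap: 0.0006
```

```bash
python3 -m inch '[{"gripper":0,"delta_pos":[-3,0,0],"roll":0},{"gripper":0,"delta_pos":[-3,0,0],"roll":0},{"gripper":0,"delta_pos":[-3,0,0],"roll":0},{"gripper":0,"delta_pos":[-3,0,0],"roll":0},{"gripper":0,"delta_pos":[-2,0,0],"roll":0},{"gripper":0,"delta_pos":[0,0,0],"roll":0}]'; python3 - <<'E'
from h import *
s=r.get_state()
a=np.radians(-5.55);ex=np.array([np.cos(a),np.sin(a),0]);ey=np.array([-ex[1],ex[0],0]);cab=np.array([.679,.0483,0])
p=np.array(s["eef_pos"]);print((p-cab)@ex,(p-cab)@ey,p[2],s["wrist_force"])
cv2.imwrite("pics/s14.png",cv2.resize(imaging.read_camera("scene")[150:270,160:310,::-1],None,fx=5,fy=5,interpolation=cv2.INTER_CUBIC))
E
```

```text
time: 23.55
eef_pos: [0.5683, 0.061, 0.0581]
ee_rot: [[-0.995, 0.096, 0.001], [0.096, 0.995, -0.0], [-0.001, -0.0, -1.0]]
wrist_force: [-2.8, -0.6, -0.6]
finger_gap: 0.0007
-0.11140111525265742 0.0019106083761547717 0.05809234917537556 [-2.80853267 -0.63449942 -0.55292394]
```

View pics/s14.png

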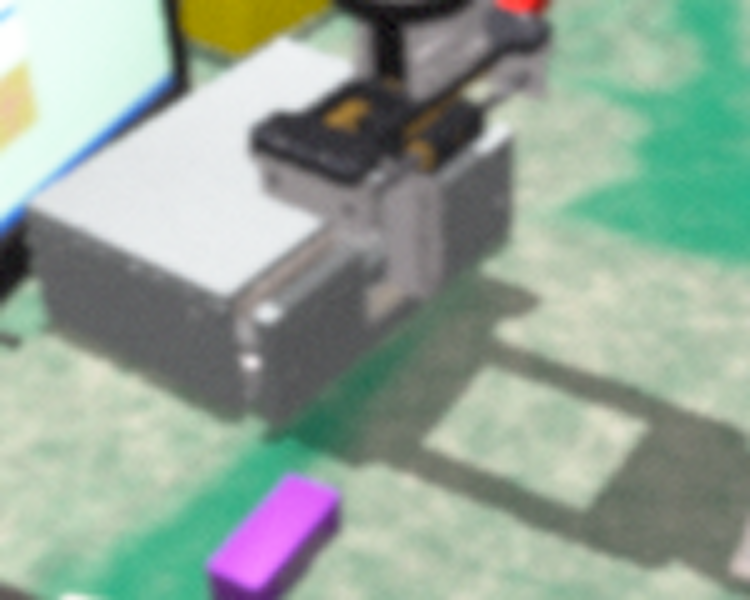

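The gap at the mouth (about (245,310)–(265,350)) is small, with roughly 15 mm left. I'll go slower from here.

```bash
python3 -m inch '[{"gripper":0,"delta_pos":[-2,0,0],"roll":0},{"gripper":0,"delta_pos":[-2,0,0],"roll":0},{"gripper":0,"delta_pos":[-2,0,0],"roll":0},{"gripper":0,"delta_pos":[-2,0,0],"roll":0},{"gripper":0,"delta_pos":[-2,0,0],"roll":0},{"gripper":0,"delta_pos":[-1,0,0],"roll":0},{"gripper":0,"delta_pos":[0,0,0],"roll":0}]'; python3 -m inch '[{"gripper":0,"delta_pos":[-1,0,0],"roll":0},{"gripper":0,"delta_pos":[-1,0,0],"roll":0},{"gripper":0,"delta_pos":[0,0,0],"roll":0}]'
```

```text
time: 24.48
eef_pos: [0.579, 0.0599, 0.0581]
ee_rot: [[-0.995, 0.096, 0.0], [0.096, 0.995, -0.0], [-0.0, -0.0, -1.0]]
wrist_force: [-2.3, -0.7, -0.4]
finger_gap: 0.0002
time: 24.85
eef_pos: [0.5809, 0.0598, 0.0581]
ee_rot: [[-0.995, 0.096, 0.0], [0.096, 0.995, -0.0], [-0.0, -0.0, -1.0]]
wrist_force: [-3.2, -1.6, -1.5]
finger_gap: 0.0005
```

```bash
python3 -m inch '[{"gripper":0,"delta_pos":[-1,0,0],"roll":0},{"gripper":0,"delta_pos":[-1,0,0],"roll":0},{"gripper":0,"delta_pos":[0,0,0],"roll":0}]'; python3 -m inch '[{"gripper":0,"delta_pos":[-1,0,0],"roll":0},{"gripper":0,"delta_pos":[0,0,0],"roll":0}]'
```

```text
time: 25.22
eef_pos: [0.583, 0.0595, 0.0581]
ee_rot: [[-0.995, 0.096, 0.0], [0.096, 0.995, -0.0], [-0.0, -0.0, -1.0]]
wrist_force: [-3.6, -1.4, -1.0]
finger_gap: 0.0006
time: 25.48
eef_pos: [0.5839, 0.0595, 0.0581]
ee_rot: [[-0.995, 0.096, 0.0], [0.096, 0.995, -0.0], [-0.0, -0.0, -1.0]]
wrist_force: [-2.8, -1.5, 0.1]
finger_gap: 0.0005
```

```bash
for i in 1 ; do python3 -m inch '[{"gripper":0,"delta_pos":[-1,0,0],"roll":0},{"gripper":0,"delta_pos":[0,0,0],"roll":0}]'; done; python3 -m inch '[{"gripper":0,"delta_pos":[-1,0,0],"roll":0},{"gripper":0,"delta_pos":[0,0,0],"roll":0}]'
```

```text
time: 25.72
eef_pos: [0.5839, 0.0595, 0.0581]
ee_rot: [[-0.995, 0.096, -0.002], [0.096, 0.995, -0.0], [0.002, -0.0, -1.0]]
wrist_force: [-5.8, -1.9, 1.1]
finger_gap: 0.0003
time: 25.98
eef_pos: [0.584, 0.0595, 0.0581]
ee_rot: [[-0.995, 0.095, -0.004], [0.095, 0.995, -0.0], [0.004, -0.001, -1.0]]
wrist_force: [-8.6, -1.2, 3.2]
finger_gap: 0.0005
```

The position is steady while the force rises to 9 N, so the drawer has hit its stop, about where home was predicted. I'll give one more light push, then back off and check.

```bash
python3 -m inch '[{"gripper":0,"delta_pos":[-1.5,0,0],"roll":0},{"gripper":0,"delta_pos":[0,0,0],"roll":0},{"gripper":0,"delta_pos":[0,0,0],"roll":0}]'; python3 -m inch '[{"gripper":0,"delta_pos":[4,0,0],"roll":0},{"gripper":0,"delta_pos":[10,0,0],"roll":0},{"gripper":0,"delta_pos":[25,0,0],"roll":0},{"gripper":0,"delta_pos":[30,0,0],"roll":0},{"gripper":0,"delta_pos":[20,0,-30],"roll":0},{"gripper":0,"delta_pos":[0,0,-40],"roll":0},{"gripper":0,"delta_pos":[0,-40,-40],"roll":0},{"gripper":0,"delta_pos":[0,-50,-30],"roll":0},{"gripper":0,"delta_pos":[0,-50,0],"roll":0},{"gripper":0,"delta_pos":[0,-50,0],"roll":0},{"gripper":0,"delta_pos":[0,-50,0],"roll":0},{"gripper":0,"delta_pos":[0,0,0],"roll":0}]'
python3 - <<'E'
from h import *
print(r.get_state()["wrist_force"])
cv2.imwrite("pics/s15.png",cv2.resize(imaging.read_camera("scene")[130:320,140:380,::-1],None,fx=3,fy=3,interpolation=cv2.INTER_CUBIC))
cv2.imwrite("pics/t15.png",imaging.read_camera("top")[:,:,::-1])
E
```

```text
time: 26.35
eef_pos: [0.584, 0.0595, 0.0582]
ee_rot: [[-0.995, 0.095, -0.008], [0.095, 0.995, 0.0], [0.008, -0.001, -1.0]]
wrist_force: [-11.9, -0.3, 5.4]
finger_gap: 0.0002
time: 27.85
eef_pos: [0.476, -0.174, 0.1988]
ee_rot: [[-0.995, 0.1, 0.003], [0.1, 0.995, -0.001], [-0.003, -0.001, -1.0]]
wrist_force: [-1.2, 1.4, 0.4]
finger_gap: 0.0003
[-1.17179904  1.3857723   0.39492359]
```

View pics/s15.png

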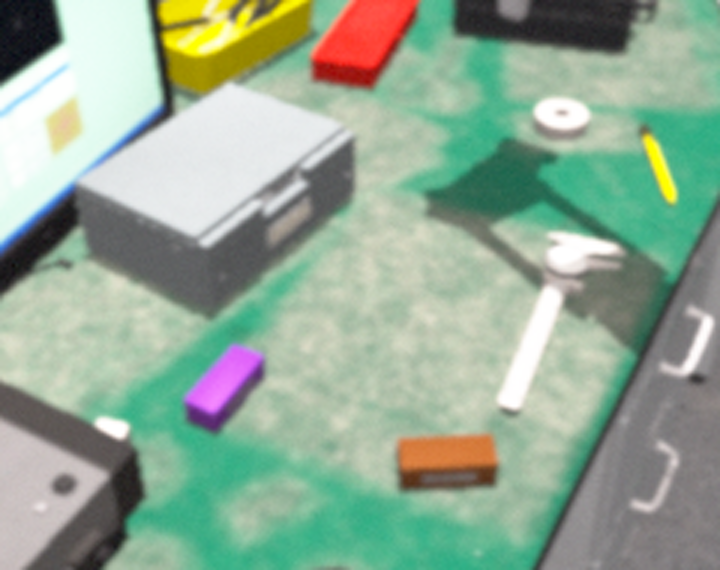

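View pics/t15.png

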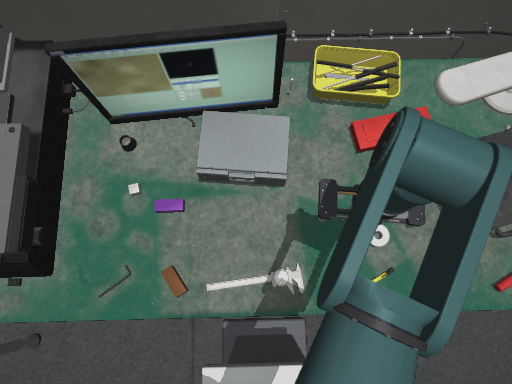

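The drawer front is flush against the unit in both views. The small block (134,189) and ring (378,235) are where they were, and the robot is clear. Handing in.

```bash
python3 -m inch '[{"gripper":0,"delta_pos":[0,0,0],"roll":0},{"gripper":0,"delta_pos":[0,0,0],"roll":0}]'; python3 -c "
from station import close_job
print(close_job())"
```

```text
time: 28.2
eef_pos: [0.4761, -0.17, 0.1984]
ee_rot: [[-0.996, 0.094, 0.001], [0.094, 0.996, -0.0], [-0.001, -0.0, -1.0]]
wrist_force: [-0.5, 0.7, -0.1]
finger_gap: 0.0005
the job is handed in; nothing more can be done
None
```

The job is done and handed in at 28.2 s; `close_job` gives no verdict.

**What I did:**
- Laid the long block flat in the drawer and let go of it.
- Held the lever down and pushed the drawer about 24 mm in, past the catch, then let go of the pad.
- Pushed the front home gently. Force was 2–4 N while it moved, and I pressed to 12 N against the stop.

**Last checks:**
- The final pictures show the front flush with the unit. The fingers stopped within 1 mm of where I expected home to be.
- The small block, the ring and both look-alikes had not visibly moved.
- The robot is clear of everything.

**Less certain:**
- With the drawer shut, I could not see the block at the end. It was last seen flat partway through closing.
- I judged that the rail was holding the lever down from how the pad looked in one picture (about 0.11 rad) and from the drawer then sliding freely, not from a direct reading.
- My two estimates of drawer travel at that point, about 17 and 21 mm, differed slightly.

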